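# Set out the soldering supplies on their pads

### The job

Set out the soldering bench: stand the flux bottle, the paste tub, the screw tin and the mains adapter each upright and centred on the wooden pad whose dark inlay has the shape and size of its foot, with the adapter squared up to its oblong inlay (either way round). Leave the spool of solder and the wick dispenser where they are.

Things in the scene. Friction and masses are not known exactly. Their poses are not given: they have to be found in the camera images.
- pad_small_top (a point): Square flat pad of pale wood, 80 x 80 x 8 mm, fixed on the grey bench mat, a tiny steel screw head in each corner; its centre bears a dark rubber inlay, practically flush with the top, a small disc 34 mm across (foot of the flux bottle). This point is the centre of the inlay, on the pad's top (8 mm above the bench mat); x and y run along the pad's edges, z up.
- pad_medium_top (a point): Square flat pad of pale wood, 80 x 80 x 8 mm, fixed on the grey bench mat, a tiny steel screw head in each corner; its centre bears a dark rubber inlay, practically flush with the top, a medium disc 48 mm across (foot of the paste tub). This point is the centre of the inlay, on the pad's top (8 mm above the bench mat); x and y run along the pad's edges, z up.
- pad_large_top (a point): Square flat pad of pale wood, 80 x 80 x 8 mm, fixed on the grey bench mat, a tiny steel screw head in each corner; its centre bears a dark rubber inlay, practically flush with the top, a large disc 66 mm across (foot of the screw tin). This point is the centre of the inlay, on the pad's top (8 mm above the bench mat); x and y run along the pad's edges, z up.
- pad_oblong_top (a point): Square flat pad of pale wood, 80 x 80 x 8 mm, fixed on the grey bench mat, a tiny steel screw head in each corner; its centre bears a dark rubber inlay, practically flush with the top, an oblong 48 mm along x by 38 mm along y (foot of the mains adapter). This point is the centre of the inlay, on the pad's top (8 mm above the bench mat); x and y run along the pad's edges, z up.
- flux_bottle_mid (a point): Small upright flux bottle, loose: round body 31 mm across and 53 mm high, narrower screw cap 20 mm across, 67 mm high in all; about 45 g. Stands on the grey bench mat, whose top is 5 mm above the desk. This point is its centre, half-way up; z points up.
- paste_tub_mid (a point): Squat round tub of soldering paste, loose: body 46 mm across and 30 mm high, ribbed lid 49 mm across above it, 48 mm high in all; about 70 g. Stands on the grey bench mat, whose top is 5 mm above the desk. This point is its centre, half-way up; z points up.
- screw_tin_mid (a point): Flat round tin of screws, loose: 62 mm across, its lid (the top 8 mm) 64 mm across, 24 mm high; about 90 g. The lid does not come off. Stands on the grey bench mat, whose top is 5 mm above the desk. This point is its centre, half-way up; z points up.
- adapter_mid (a point): Small beige mains adapter, a plain rounded block, loose: 43 mm along x, 34 mm along y, 32 mm high; about 120 g. Its two ends count as alike. Stands on the grey bench mat, whose top is 5 mm above the desk. This point is its centre, half-way up; z points up.
- spool_mid (a point): Bystander: loose spool of solder wire standing on its flange, 58 mm across, 33 mm high. This point is its centre, half-way up. (Wall cabinets hang over the back of the desk: fronts and knobs at about x = 0.69, undersides at z = 0.39; keep wrist and arm clear of them.)
- wick_mid (a point): Bystander: loose flat dark rounded solder-wick dispenser with a small spout, 79 x 51 x 24 mm, lying flat. This point is about its centre, half-way up.
Not all that is in view belongs to the job. Of the things that look like the part that bears flux_bottle_mid, the larger one is meant.

How it is judged (in metres and radians):
At the end, for the whole second after the job is handed in: Bottle, tub, tin and adapter each rest upright (0.12 rad) on their own pads (small, medium, large disc, oblong), height within 4 mm, within 12 mm of the inlay centre; adapter within 0.26 rad of the oblong, either way round; spool and wick dispenser within 30 mm of their start (horizontal distance between flux_bottle_mid and pad_small_top below 0.012 m and height (world z) of flux_bottle_mid between 0.0425 and 0.0505 m and angle between each of flux_bottle_mid, paste_tub_mid, screw_tin_mid, adapter_mid's own z axis and vertical below 0.12 rad and horizontal distance between paste_tub_mid and pad_medium_top below 0.012 m and height (world z) of paste_tub_mid between 0.033 and 0.041 m and horizontal distance between screw_tin_mid and pad_large_top below 0.012 m and height (world z) of screw_tin_mid between 0.021 and 0.029 m and horizontal distance between adapter_mid and pad_oblong_top below 0.012 m and height (world z) of adapter_mid between 0.025 and 0.033 m and angle between the x axis of adapter_mid and the x axis of pad_oblong_top, either way round below 0.26 rad and distance of each of spool_mid, wick_mid from where it was at the start of the episode below 0.03 m); the robot touches nothing.
It fails at once if the spool of solder is moved by more than 30 mm (distance of spool_mid from where it was at the start of the episode above 0.03 m).
It fails at once if the wick dispenser is moved by more than 30 mm (distance of wick_mid from where it was at the start of the episode above 0.03 m).
It also fails if it takes over 110 s, if anything falls off the work surface, if the arm or the gripper's body presses on something with over 40 N, if the wrist force passes 120 N, or if a joint passes its speed limit or range.

### The arm

A 6-joint arm with a two-finger parallel gripper is mounted at the origin on a cart in front of the work surface, level with it; the furniture and walls round the work are solid. World frame = base frame: x ahead of the robot, y to its left, z up, the work surface at z = 0. Lengths are in m, angles in degrees, forces in N, time in s.
With the tool pointing down it reaches from about 0.325 to 0.875 m from the base axis. Payload 4.4 kg.
Tool frame: the origin (TCP) lies midway between the tips of the shut fingers; the grasp point (between the pads) lies 19 mm behind it; z points along the fingers, y is the line along which they close (so a half turn about z gives the same grasp; the last joint's range is limited). The gripper opens to 85 mm and grips with 20 to 120 N. Pads are 22 mm wide; open, the fingers measure 114 mm over their backs; the gripper's body (76 mm by 85 mm) begins 54 mm behind the grasp point. The pads swing forward as they close: fully open they stand 13 mm farther back than shut.
Start: joints at [64.429, 11.837, 88.321, -0, 79.842, -8.623], TCP at [0.168, 0.55, 0.231] pointing down, gripper open.
Joint ranges: [-156.59, 156.59], [-49.26, 127.26], [12.9, 141.05], [-63.56, 243.56], [4.71, 150.69], [-161.64, 161.64]. Speed limits (degrees/s): [159.86, 159.86, 180, 180, 180, 180].

### API

Orientations are given as [roll, pitch, yaw] about the fixed x, y, z axes, in that order (R = Rz(yaw) Ry(pitch) Rx(roll)).
In Python, from cell import manip, imaging gives the robot as it stands. The module is installed in compiled form; this text tells all that it offers.
- The arm moves only by the tool play_rows, never from a script. Its argument "deltas" is a list of rows, each an object with "linear": the shift along the tool's x, y, z in mm, a list of three; "roll": the turn about the tool's z in rad. A call has exactly 5 rows; each row is the pose to reach, as a shift and turn from the pose commanded when the call began, along the tool's axes at that moment; what a row does not reach only later rows make up. A row lasts 1/8 s, in which the tool goes at most 62.5 mm and 10.7 degrees, less where a joint would pass 70% of its speed; a pose out of reach is approached as far as the arm can. A call with a gripper value outside its range is refused whole. "grip" is the opening in per cent of the stroke, from 0 (shut) to 100 (fully open), set as the call begins (left out, the last holds). The fingers move at their own pace and stop on an object; "grip_force" is the grip in N (left out, the last holds). Time passes only in rows, so rows that repeat a pose let the fingers close, or fill a call up. It gives the time, the measured TCP pose, the force, the opening and the grip force at its end, in the units of the state.
- manip.get_obs(): the state, without advancing time (a new reading comes with each control period).
- imaging.snapshot(name): name is "scene" or "top" or "wrist"; returns a dict with "image" (384x512x3 uint8, red, green, blue), "fx", "fy", "cx", "cy" (pixels), "k1" (the pictures are not rectified: a ray, as slopes to the right and down, at radius r is drawn at 1 + k1 r^2 times it, then the intrinsics apply), "world_to_cam" (4x4, takes a point from world to camera coordinates). Camera axes: x right, y up, looking along -z (the intrinsics and any distortion apply to the point x, -y, -z); pixel columns grow to the right and rows downward; lengths in m; the calibration is good to about 2 mm. A picture is of the moment at which its call begins. There is no depth.
- manip.close_job(): hands the job in; it is judged then, once.
Trained networks look in the newest picture that a camera, given by its name, has taken for a name from the list of things; names that differ only in an ending like _2 or _b are one class to them, and where a whole thing is asked for, a point or a joint stands for the part that bears it (a point fixed in the world has none). Each returns a list of dicts, best first, with "conf" (0 to 1); they miss things now and then, are a little off and sometimes report something else, mostly with a low value. They report only what shows in the picture. A call takes as long as a camera call. They do not tell look-alikes from the thing itself.
- imaging.find_in(camera, query): "xyz" ([x, y, z] in m, in world coordinates, good to about 4 mm: the middle of the surface that is visible of it).
- imaging.regions_of(camera, query): "mask" (384x512 bool, what is visible of it).
The state is a dict: "clock": time; "joints": joint angles; "joint_velocities": joint speeds; "tau": joint torques, N m; "tool_pos": TCP position; "eef_rot": TCP orientation; "wrist_force": force on the tool from outside, world axes, zero at the start; "wrist_torque": the same for the moment, N m; "grip_width": opening from 0.0 (shut) to 1.0 (fully open); "gripper_force": force on a finger pad.
Only numpy, scipy, OpenCV 4.12 (cv2) and the standard library are available. Lean on these libraries where they do the work, as an engineer would, in place of code of your own. Each camera call takes 0.05 s, during which the arm holds its last target. There are 200 camera calls.

## Working session

There is one attempt and no reset: what is moved stays moved. The work goes in short steps, Python scripts to look and compute and a tool call to move; the robot and the scene stay as the last step left them, time stands still between calls to the robot, and variables do not carry over. Pictures are saved under pics/ and viewed, at most 14 in all, crops included, and the job is handed in when it is done.

Besides the shell and the picture viewer there is one more tool, called by a JSON object that holds its "name" and its "arguments", one argument or row to a line. play_rows: Moves the arm, as the interface text tells. Its arguments: {"type":"object","properties":{"deltas":{"type":"array","items":{"type":"object","properties":{"linear":{"type":"array","items":{"type":"number"}},"roll":{"type":"number"}}}},"grip":{"type":"number"},"grip_force":{"type":"number"}},"required":["deltas"]}

```bash
mkdir -p pics
cat > h.py <<'E'
import numpy as np, cv2
from cell import manip, imaging
def snap(n,f=None):
    s=imaging.snapshot(n)
    if f: cv2.imwrite('pics/'+f,s['image'][:,:,::-1])
    return s
def proj(s,p):
    c=s['world_to_cam']@np.append(p,1); x,y=c[0]/-c[2],-c[1]/-c[2]; k=1+s['k1']*(x*x+y*y)
    return np.array([s['fx']*x*k+s['cx'],s['fy']*y*k+s['cy']])
def ray(s,uv,z):
    K=np.array([[s['fx'],0,s['cx']],[0,s['fy'],s['cy']],[0,0,1.]])
    x,y=cv2.undistortPoints(np.array([[uv]],float),K,np.array([s['k1'],0,0,0.]))[0,0]
    M=s['world_to_cam']; R=M[:3,:3]; o=-R.T@M[:3,3]; d=R.T@np.array([x,-y,-1])
    return o+d*(z-o[2])/d[2]
E
python3 - <<'E'
from h import *
o=manip.get_obs(); print(o['tool_pos'],o['eef_rot'],o['clock'])
a=snap('top','top0.png'); b=snap('scene','scene0.png')
N='pad_small_top pad_medium_top pad_large_top pad_oblong_top flux_bottle_mid paste_tub_mid screw_tin_mid adapter_mid spool_mid wick_mid'.split()
for n in N:
    for c,s in(('top',a),('scene',b)):
        for d in imaging.find_in(c,n)[:3]: print(n,c,np.round(d['xyz'],3),round(d['conf'],2),proj(s,d['xyz']).round())
E
```

```text
[0.16728819 0.54930312 0.23007773] [-1.79865632e+02 -2.16008220e-02  1.63051800e+02] 0.0
pad_small_top top [0.553 0.192 0.01 ] 0.84 [167. 173.]
pad_small_top top [ 0.437 -0.316  0.011] 0.36 [340. 198.]
pad_small_top scene [0.518 0.217 0.014] 0.61 [168. 246.]
pad_small_top scene [0.434 0.178 0.014] 0.57 [206. 248.]
pad_medium_top top [0.563 0.058 0.013] 0.81 [211. 167.]
pad_medium_top scene [ 0.421 -0.136  0.026] 0.66 [273. 194.]
pad_large_top top [ 0.437 -0.32   0.009] 0.75 [341. 198.]
pad_large_top scene [ 0.428 -0.313  0.016] 0.78 [296. 176.]
pad_large_top scene [ 0.563 -0.242  0.019] 0.57 [249. 175.]
pad_oblong_top top [0.444 0.155 0.016] 0.63 [180. 208.]
pad_oblong_top scene [0.432 0.177 0.015] 0.51 [207. 247.]
flux_bottle_mid top [ 0.33  -0.062  0.034] 0.55 [257. 241.]
flux_bottle_mid scene [ 0.33  -0.056  0.027] 0.61 [289. 212.]
flux_bottle_mid scene [0.413 0.002 0.041] 0.5 [251. 209.]
paste_tub_mid top [ 0.574 -0.365  0.05 ] 0.76 [353. 149.]
paste_tub_mid scene [ 0.568 -0.352  0.04 ] 0.52 [264. 158.]
screw_tin_mid top [ 0.421 -0.157  0.026] 0.86 [287. 207.]
screw_tin_mid scene [ 0.415 -0.133  0.03 ] 0.76 [274. 194.]
spool_mid top [0.457 0.332 0.038] 0.92 [116. 207.]
spool_mid top [ 0.57  -0.365  0.051] 0.37 [354. 150.]
spool_mid scene [0.45 0.35 0.01] 0.5 [152. 286.]
wick_mid top [ 0.567 -0.256  0.025] 0.8 [315. 157.]
wick_mid scene [ 0.565 -0.242  0.02 ] 0.55 [248. 175.]
wick_mid scene [ 0.568 -0.351  0.041] 0.3 [264. 158.]
```

View pics/top0.png

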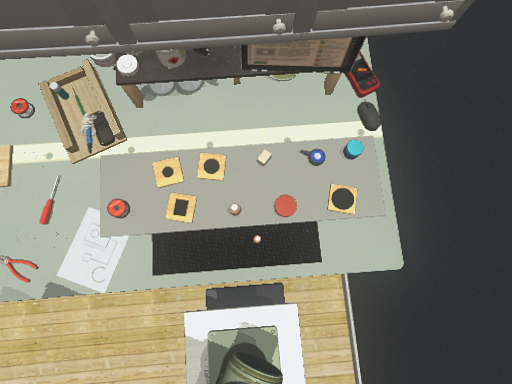

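View pics/scene0.png

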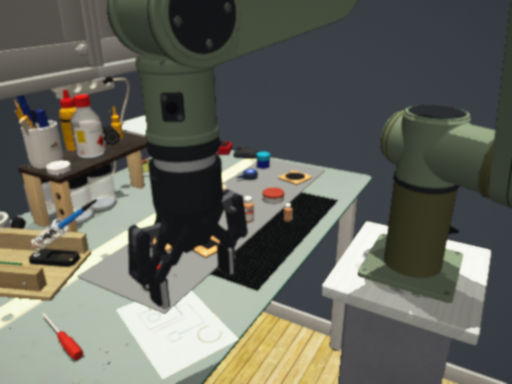

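The top view shows pads at (167,172) small, (211,167) medium, (343,199) large and (181,208) oblong. The adapter is at (264,157), the wick at (317,157), the tub at (354,149), the tin at (286,206) and the spool at (117,208).

Bottle candidates are (235,209) on the grey mat and (257,239) on the black mat. I expect the first, since it looks larger and stands on the grey mat. Next I'll check it in a crop.

Run:
```python
from h import *
s=snap('top'); im=s['image'][:,:,::-1]
c=cv2.resize(im[140:250,95:375],None,fx=2.85,fy=2.85,interpolation=cv2.INTER_CUBIC)
d=cv2.resize(snap('scene')['image'][185:230,225:305,::-1],None,fx=6,fy=6,interpolation=cv2.INTER_CUBIC)
o=np.zeros((c.shape[0]+270,798,3),np.uint8); o[:c.shape[0]]=c[:, :798]; o[c.shape[0]:,:480]=d
cv2.imwrite('pics/c1.png',o)
M=s['world_to_cam'];print('cam',-M[:3,:3].T@M[:3,3],s['fx'],s['k1'])
g=im.astype(int).max(2)
for n,(u,v) in dict(small=(167,172),med=(211,167),large=(343,199),obl=(181,208)).items():
    w=(im[v-18:v+18,u-18:u+18].astype(int)); 
    m=(w.max(2)<75).astype(np.uint8); k,l,st,ce=cv2.connectedComponentsWithStats(m)
    i=1+np.argmin([np.hypot(*(ce[j]-18))+ (50 if st[j,4]<15 else 0) for j in range(1,k)])
    p=ray(s,ce[i]+[u-18,v-18],.013)
    # pad by wood colour
    wm=((w[:,:,2]-w[:,:,0])>60)&(w[:,:,2]>150); ww=(wm|(l==i)).astype(np.uint8)
    q=np.argwhere(ww)[:,::-1]+[u-18,v-18]
    W=np.array([ray(s,x,.013)[:2] for x in q],np.float32); r=cv2.minAreaRect(W*1000)
    O=np.array([ray(s,x[::-1]+[u-18,v-18],.013)[:2] for x in np.argwhere(l==i)],np.float32)
    print(n,st[i,4],p.round(4),'pad',np.round(W.mean(0),4),np.round(r[0]),np.round(r[1]),round(r[2],1),'inlay',np.round(cv2.minAreaRect(O*1000),1) if 0 else cv2.minAreaRect(O*1000))
for n,z in dict(adapter_mid=.037,flux_bottle_mid=.06,paste_tub_mid=.053,screw_tin_mid=.029,spool_mid=.038,wick_mid=.029).items():
    for d in imaging.regions_of('top',n)[:2]:
        q=np.argwhere(d['mask'])[:,::-1]; W=np.array([ray(s,x,z)[:2] for x in q],np.float32)*1000
        print(n,round(d['conf'],2),len(q),q.mean(0).round(1),W.mean(0).round(),cv2.minAreaRect(W))
```

```text
cam [ 0.2696789  -0.03570294  1.04348215] 353.4060421430976 0.031018887044869776
small 17 [0.5517 0.1916 0.013 ] pad [0.5565 0.1893] [557. 189.] [80. 80.] 10.2 inlay ((552.7333374023438, 191.47671508789062), (27.918424606323242, 20.002241134643555), 71.31507873535156)
med 4 [0.5474 0.0668 0.013 ] pad [0.5643 0.0578] [565.  58.] [79. 80.] 80.4 inlay ((547.3206787109375, 67.1401596069336), (9.60504150390625, 1.9434995651245117), 66.79534149169922)
large 337 [ 0.4356 -0.3241  0.013 ] pad [ 0.4355 -0.3237] [ 436. -324.] [79. 80.] 76.0 inlay ((435.8182373046875, -324.27313232421875), (62.38829040527344, 57.096004486083984), 85.64299011230469)
obl 150 [0.4453 0.1551 0.013 ] pad [0.4457 0.154 ] [447. 154.] [80. 80.] 76.6 inlay ((446.0788269042969, 155.44302368164062), (33.67586898803711, 43.12482452392578), 76.58292388916016)
adapter_mid 0.41 194 [315.5 156.2] [ 564. -255.] ((562.3421630859375, -250.300537109375), (53.30752944946289, 43.22169876098633), 85.58326721191406)
flux_bottle_mid 0.45 48 [257.  238.4] [335. -61.] ((334.658203125, -61.4459228515625), (16.58151626586914, 19.161046981811523), 85.48234558105469)
paste_tub_mid 0.66 282 [352.9 148.8] [ 574. -362.] ((574.0564575195312, -362.1010437011719), (47.261016845703125, 61.3074951171875), 40.129493713378906)
screw_tin_mid 0.56 397 [285.6 205. ] [ 427. -153.] ((426.7366638183594, -152.63580322265625), (61.11049270629883, 64.7607192993164), 84.76544952392578)
spool_mid 0.62 308 [117.9 208. ] [453. 328.] ((452.8311462402344, 327.6575927734375), (60.56511306762695, 48.61449432373047), 59.55939483642578)
wick_mid 0.79 233 [315.6 156.2] [ 567. -257.] ((566.23193359375, -252.12799072265625), (59.712554931640625, 46.70535659790039), 85.60292053222656)
wick_mid 0.19 709 [211.7 166.1] [560.  55.] ((560.3720092773438, 55.1142463684082), (85.28569793701172, 80.06680297851562), 85.65301513671875)
```

View pics/c1.png

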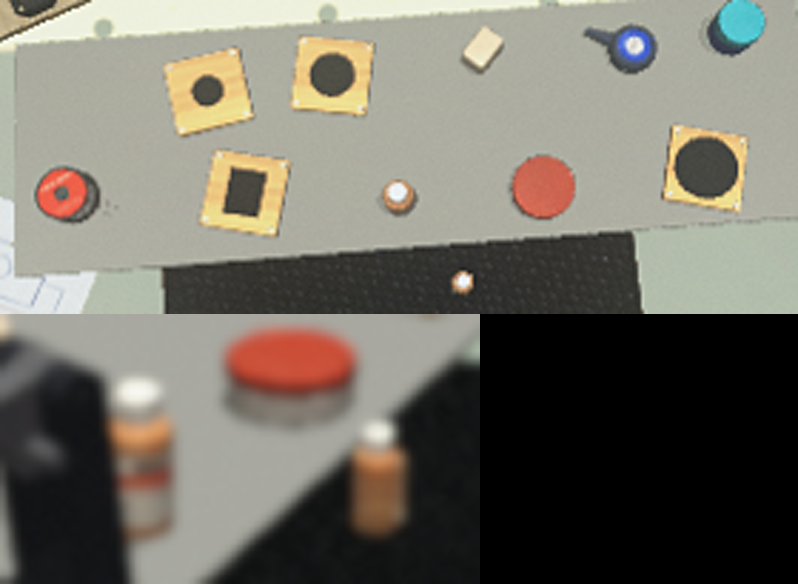

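The crop confirms that (235,209) is the larger bottle on the grey mat, and that (257,239) is the smaller look-alike on the black mat. Next I'll refine the object positions by colour and work out the first move.

```bash
cat >> h.py <<'E'
def go(x,y,z,yaw):
    o=manip.get_obs(); p=np.array(o['tool_pos']); ps=np.radians(o['eef_rot'][2]); d=np.array([x,y,z])-p
    c,s=np.cos(ps),np.sin(ps); r=(o['eef_rot'][2]-yaw+180)%360-180
    print('tool d mm',np.round([1000*(c*d[0]+s*d[1]),1000*(s*d[0]-c*d[1]),-1000*d[2]],1),'roll',round(np.radians(r),3),'at',p.round(4),round(o['eef_rot'][2],1))
E
python3 - <<'E'
from h import *
s=snap('top'); hsv=cv2.cvtColor(s['image'],cv2.COLOR_RGB2HSV).astype(int); H,S,V=hsv[...,0],hsv[...,1],hsv[...,2]
def f(n,u,v,z,m,r=13):
    mm=np.zeros(H.shape,np.uint8); mm[v-r:v+r,u-r:u+r]=m[v-r:v+r,u-r:u+r]
    k,l,st,ce=cv2.connectedComponentsWithStats(mm); i=1+st[1:,4].argmax(); q=np.argwhere(l==i)[:,::-1]
    W=np.array([ray(s,x,z)[:2] for x in q],np.float32)*1000; r=cv2.minAreaRect(W)
    print(n,len(q),W.mean(0).round(1),np.round(r[0],1),np.round(r[1],1),round(r[2],1))
f('cap',235,209,.072,(S<70)&(V>190),7)
f('bottle all',235,209,.05,(S>70)|(V>200),9)
f('adapter',264,157,.037,(V>175)&(S>25))
f('tub',354,149,.053,(H>80)&(H<100)&(S>100)&(V>130))
f('tin',286,206,.029,((H<8)|(H>172))&(S>120),16)
f('med inlay',211,167,.013,(V<80),12)
f('small inlay',167,172,.013,(V<80),10)
go(.42,.0,.13,90)
E
```

```text
cap 36 [425.7  -4.4] [425.9  -5.1] [15.9 17.7] 41.3
bottle all 90 [425.7  -4.2] [425.9  -3.5] [28.4 28.7] 85.6
adapter 119 [ 577.5 -102.4] [ 577.6 -102.6] [27.  40.7] 49.5
tub 193 [ 578.7 -368.5] [ 578.9 -368. ] [44.3 43. ] 85.5
tin 365 [ 425.9 -151.6] [ 426.1 -151.7] [59.3 62.6] 40.1
med inlay 86 [561.   59.6] [563.5  59.9] [39.2 40.7] 86.7
small inlay 54 [555.8 189.5] [557.3 190. ] [26.7 26.5] 23.6
tool d mm [-401.7 -452.5  101.3] roll 1.275 at [0.1676 0.55   0.2313] 163.1
```

{"name": "play_rows", "arguments": {
  "deltas": [
    {"linear":[-40,-45,10],"roll":0.18},
    {"linear":[-80,-90,20],"roll":0.36},
    {"linear":[-120,-135,30],"roll":0.54},
    {"linear":[-160,-180,40],"roll":0.72},
    {"linear":[-200,-225,50],"roll":0.9}
  ],
  "grip": 100
}}

```text
clock: 2.17
tool_pos: [0.294, 0.275, 0.1814]
eef_rot: [179.9, -0.0, 111.2]
wrist_force: [1.3, 0.2, -0.4]
grip_width: 1.001
gripper_force: 0.0
```

```bash
python3 -c "
from h import *
go(.4257,-.0043,.14,90); print(manip.get_obs()['clock'])"
```

```text
tool d mm [-308.    21.9   41.4] roll 0.37 at [0.294  0.275  0.1814] 111.2
2.175
```

{"name": "play_rows", "arguments": {
  "deltas": [
    {"linear":[-60,4,8],"roll":0.08},
    {"linear":[-120,8,16],"roll":0.16},
    {"linear":[-180,13,24],"roll":0.24},
    {"linear":[-245,17,32],"roll":0.32},
    {"linear":[-308,22,41],"roll":0.37}
  ]
}}

```text
clock: 2.8
tool_pos: [0.4257, -0.0002, 0.1413]
eef_rot: [179.9, 0.0, 90.2]
wrist_force: [1.2, 1.2, 0.2]
grip_width: 1.001
gripper_force: 0.0
```

```bash
python3 -c "
from h import *
go(.4257,-.0043,.016,90);s=snap('wrist','w1.png');print(proj(s,[.4257,-.0043,.072]),proj(s,[.4257,-.0043,.005]))"
```

```text
tool d mm [ -4.1  -0.  125.3] roll 0.003 at [ 4.257e-01 -2.000e-04  1.413e-01] 90.2
[254.1804423  211.87238586] [254.15859846 185.00937638]
```

View pics/w1.png

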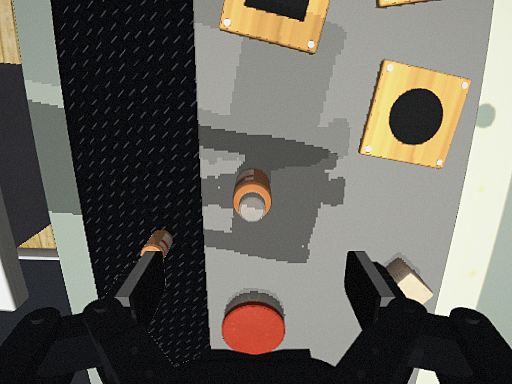

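The wrist view shows the cap at (252,208), about 2 mm from the predicted (254,212), so the position holds and I can descend. The small look-alike at (158,243) is outside the left finger's path.

{"name": "play_rows", "arguments": {
  "deltas": [
    {"linear":[-4,0,30],"roll":0},
    {"linear":[-4,0,65],"roll":0},
    {"linear":[-4,0,100],"roll":0},
    {"linear":[-4,0,125],"roll":0},
    {"linear":[-4,0,125],"roll":0}
  ]
}}

```text
clock: 3.48
tool_pos: [0.4226, -0.0015, 0.0143]
eef_rot: [-179.7, -0.1, 90.3]
wrist_force: [-0.5, -0.6, -0.3]
grip_width: 1.003
gripper_force: 0.0
```

{"name": "play_rows", "arguments": {
  "deltas": [
    {"linear":[0,0,0],"roll":0},
    {"linear":[0,0,0],"roll":0},
    {"linear":[0,0,0],"roll":0},
    {"linear":[0,0,0],"roll":0},
    {"linear":[0,0,0],"roll":0}
  ],
  "grip": 10,
  "grip_force": 30
}}

```text
clock: 4.1
tool_pos: [0.4256, -0.0022, 0.017]
eef_rot: [179.9, 0.0, 90.3]
wrist_force: [-2.4, 1.4, 6.7]
grip_width: 0.351
gripper_force: 29.4
```

{"name": "play_rows", "arguments": {
  "deltas": [
    {"linear":[0,0,-25],"roll":0},
    {"linear":[0,0,-60],"roll":0},
    {"linear":[25,15,-80],"roll":0},
    {"linear":[70,45,-80],"roll":0},
    {"linear":[110,75,-80],"roll":0}
  ]
}}

```text
clock: 4.72
tool_pos: [0.5002, 0.1095, 0.0967]
eef_rot: [179.9, 0.0, 90.3]
wrist_force: [-0.4, 0.1, -1.0]
grip_width: 0.358
gripper_force: 29.9
```

{"name": "play_rows", "arguments": {
  "deltas": [
    {"linear":[40,25,0],"roll":0},
    {"linear":[75,50,0],"roll":0},
    {"linear":[83,56,0],"roll":0},
    {"linear":[83,56,0],"roll":0},
    {"linear":[83,56,0],"roll":0}
  ]
}}

```text
clock: 5.35
tool_pos: [0.5537, 0.1905, 0.0955]
eef_rot: [-179.9, 0.0, 90.2]
wrist_force: [-0.1, -0.1, -1.5]
grip_width: 0.351
gripper_force: 29.9
```

```bash
python3 -c "
from h import *
go(.5565,.191,.025,90);s=snap('wrist','w2.png');print(proj(s,[.5565,.1895,.013]))"
```

```text
tool d mm [ 0.5  2.8 70.5] roll 0.004 at [0.5537 0.1905 0.0955] 90.2
[258.27800024 201.52661906]
```

View pics/w2.png

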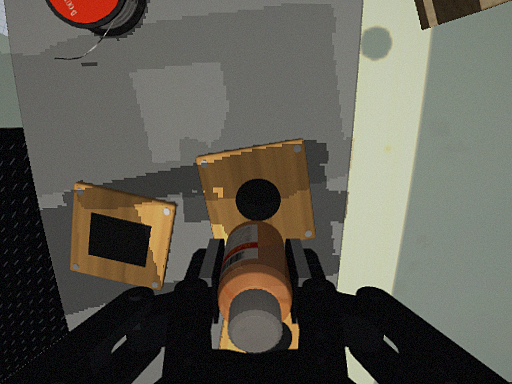

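The wrist view shows the small inlay at (258,200), matching the prediction of (258,202), and the bottle upright in the fingers. I'll lower and release it.

{"name": "play_rows", "arguments": {
  "deltas": [
    {"linear":[0,2,25],"roll":0},
    {"linear":[0,3,50],"roll":0},
    {"linear":[0,3,65],"roll":0},
    {"linear":[0,3,70],"roll":0},
    {"linear":[0,3,70],"roll":0}
  ]
}}

```text
clock: 6.02
tool_pos: [0.5581, 0.1914, 0.0263]
eef_rot: [180.0, -0.0, 90.3]
wrist_force: [1.2, 0.9, -0.5]
grip_width: 0.357
gripper_force: 30.0
```

{"name": "play_rows", "arguments": {
  "deltas": [
    {"linear":[0,0,0],"roll":0},
    {"linear":[0,0,0],"roll":0},
    {"linear":[0,0,0],"roll":0},
    {"linear":[0,0,0],"roll":0},
    {"linear":[0,0,0],"roll":0}
  ],
  "grip": 100
}}

```text
clock: 6.65
tool_pos: [0.5578, 0.1916, 0.0259]
eef_rot: [180.0, -0.0, 90.3]
wrist_force: [0.2, -0.4, 0.8]
grip_width: 1.001
gripper_force: 0.0
```

{"name": "play_rows", "arguments": {
  "deltas": [
    {"linear":[0,0,-20],"roll":0},
    {"linear":[0,0,-50],"roll":0},
    {"linear":[0,0,-80],"roll":0},
    {"linear":[0,0,-100],"roll":0},
    {"linear":[0,0,-110],"roll":0}
  ]
}}

```text
clock: 7.28
tool_pos: [0.5591, 0.1919, 0.139]
eef_rot: [179.8, -0.0, 90.3]
wrist_force: [-0.8, 0.2, 0.7]
grip_width: 0.998
gripper_force: 0.0
```

```bash
python3 -c "
from h import *
go(.5787,-.3675,.13,90)"
```

```text
tool d mm [-559.5   16.8    9. ] roll 0.005 at [0.5591 0.1919 0.139 ] 90.3
```

{"name": "play_rows", "arguments": {
  "deltas": [
    {"linear":[-55,2,0],"roll":0},
    {"linear":[-110,4,0],"roll":0},
    {"linear":[-165,6,0],"roll":0},
    {"linear":[-220,8,0],"roll":0},
    {"linear":[-275,9,0],"roll":0}
  ]
}}

```text
clock: 7.9
tool_pos: [0.5678, -0.085, 0.1361]
eef_rot: [-180.0, -0.0, 90.3]
wrist_force: [1.1, 0.4, 0.2]
grip_width: 0.995
gripper_force: 0.0
```

{"name": "play_rows", "arguments": {
  "deltas": [
    {"linear":[-60,2,0],"roll":0},
    {"linear":[-120,4,0],"roll":0},
    {"linear":[-180,6,0],"roll":0},
    {"linear":[-240,8,0],"roll":0},
    {"linear":[-285,9,0],"roll":0}
  ]
}}

```text
clock: 8.52
tool_pos: [0.578, -0.3709, 0.1359]
eef_rot: [-180.0, 0.0, 90.2]
wrist_force: [-0.6, 0.4, 1.1]
grip_width: 0.997
gripper_force: 0.0
```

```bash
python3 -c "
from h import *
go(.5787,-.3685,.02,90);s=snap('wrist','w3.png');print(proj(s,[.5787,-.3685,.053]))"
```

```text
tool d mm [  2.4   0.7 115.9] roll 0.003 at [ 0.578  -0.3709  0.1359] 90.2
[255.41565579 197.06880986]
```

View pics/w3.png

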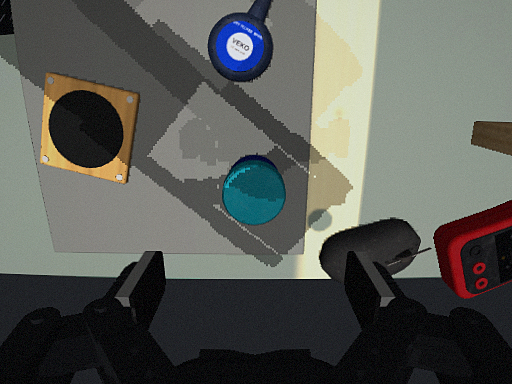

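```bash
python3 -c "
from h import *
go(.5787,-.3685,.02,90);s=snap('wrist');print([ray(s,p,z).round(3) for p,z in (((320,255),.02),((325,275),.015),((350,225),.03),((254,191),.053),((253,170),.02))])"
```

```text
tool d mm [  8.7   1.3 116.1] roll -0.0 at [ 0.5774 -0.3772  0.1361] 90.0
[array([ 0.638, -0.444,  0.02 ]), array([ 0.646, -0.469,  0.015]), array([ 0.66 , -0.409,  0.03 ]), array([ 0.577, -0.37 ,  0.053]), array([ 0.576, -0.363,  0.02 ])]
```

{"name": "play_rows", "arguments": {
  "deltas": [
    {"linear":[10,1,0],"roll":0},
    {"linear":[10,1,40],"roll":0},
    {"linear":[10,1,80],"roll":0},
    {"linear":[10,1,116],"roll":0},
    {"linear":[10,1,116],"roll":0}
  ]
}}

```text
clock: 9.25
tool_pos: [0.5768, -0.3531, 0.0158]
eef_rot: [-179.6, -0.4, 90.4]
wrist_force: [-0.8, 0.5, -0.1]
grip_width: 1.002
gripper_force: 0.0
```

{"name": "play_rows", "arguments": {
  "deltas": [
    {"linear":[0,0,0],"roll":0},
    {"linear":[0,0,0],"roll":0},
    {"linear":[0,0,0],"roll":0},
    {"linear":[0,0,0],"roll":0},
    {"linear":[0,0,0],"roll":0}
  ],
  "grip": 30,
  "grip_force": 30
}}

```text
clock: 9.88
tool_pos: [0.5812, -0.3592, 0.023]
eef_rot: [179.8, 0.1, 90.3]
wrist_force: [-0.7, 1.7, 6.3]
grip_width: 0.566
gripper_force: 31.3
```

{"name": "play_rows", "arguments": {
  "deltas": [
    {"linear":[0,0,-25],"roll":0},
    {"linear":[0,0,-60],"roll":0},
    {"linear":[0,0,-90],"roll":0},
    {"linear":[0,0,-90],"roll":0},
    {"linear":[0,0,-90],"roll":0}
  ]
}}

```text
clock: 10.5
tool_pos: [0.5788, -0.3579, 0.1088]
eef_rot: [-179.9, -0.1, 90.3]
wrist_force: [0.5, 0.7, -1.5]
grip_width: 0.566
gripper_force: 31.3
```

```bash
python3 -c "
from h import *
go(.564,.059,.1,90)"
```

```text
tool d mm [417.  -12.8   8.8] roll 0.005 at [ 0.5788 -0.3579  0.1088] 90.3
```

The TCP overshot by about 9 mm in y, because shifts count from the commanded pose and I had worked from a lagging reading. The tub therefore sits about 9 mm to the −y side of the TCP, so I'll aim past the pad by that much and check it there.

{"name": "play_rows", "arguments": {
  "deltas": [
    {"linear":[35,-1,0],"roll":0},
    {"linear":[90,-3,0],"roll":0},
    {"linear":[145,-5,0],"roll":0},
    {"linear":[200,-7,0],"roll":0},
    {"linear":[255,-9,0],"roll":0}
  ]
}}

```text
clock: 11.12
tool_pos: [0.5673, -0.1011, 0.1075]
eef_rot: [-179.8, -0.1, 90.3]
wrist_force: [0.3, 0.4, -0.8]
grip_width: 0.565
gripper_force: 31.3
```

{"name": "play_rows", "arguments": {
  "deltas": [
    {"linear":[50,-1,0],"roll":0},
    {"linear":[100,-3,0],"roll":0},
    {"linear":[140,-4,0],"roll":0},
    {"linear":[165,-5,0],"roll":0},
    {"linear":[170,-5,0],"roll":0}
  ]
}}

```text
clock: 11.75
tool_pos: [0.5616, 0.0681, 0.1078]
eef_rot: [-179.8, -0.0, 90.4]
wrist_force: [-0.4, -0.9, -0.9]
grip_width: 0.564
gripper_force: 31.3
```

{"name": "play_rows", "arguments": {
  "deltas": [
    {"linear":[0,0,0],"roll":0},
    {"linear":[0,0,15],"roll":0},
    {"linear":[0,0,15],"roll":0},
    {"linear":[0,0,15],"roll":0},
    {"linear":[0,0,15],"roll":0}
  ]
}}

```text
clock: 12.38
tool_pos: [0.5637, 0.0663, 0.0951]
eef_rot: [180.0, 0.0, 90.3]
wrist_force: [0.4, 0.5, -1.5]
grip_width: 0.567
gripper_force: 31.3
```

```bash
python3 -c "
from h import *
go(.564,.068,.03,90);s=snap('wrist','w4.png');p=manip.get_obs()['tool_pos'];print(proj(s,[.564,.059,.013]), [ (dy,proj(s,[p[0],p[1]+dy,p[2]+.033]).round()) for dy in (0,-.009)])
m=cv2.cvtColor(s['image'],cv2.COLOR_RGB2HSV).astype(int);m=(m[...,0]>80)&(m[...,0]<100)&(m[...,1]>100)&(m[...,2]>60);q=np.argwhere(m);print(q.min(0),q.max(0),q.mean(0))"
```

```text
tool d mm [ 1.7  0.3 65.1] roll 0.004 at [0.5637 0.0663 0.0951] 90.3
[254.71108562 209.45480869] [(0, array([254., 294.])), (-0.009, array([254., 312.]))]
[240 200] [347 309] [301.11523462 254.43074601]
```

View pics/w4.png

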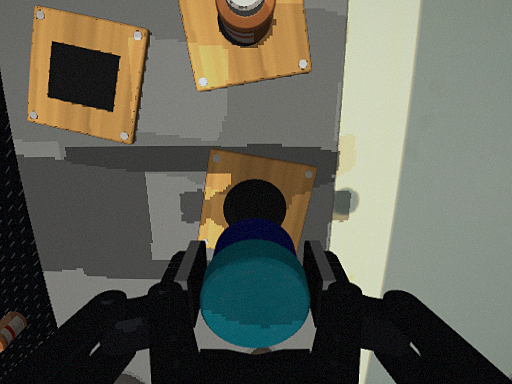

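```bash
python3 -c "
from h import *
p=manip.get_obs()['tool_pos'];s=snap('wrist')
for dy in (.004,0,-.003,-.006,-.009): print(dy,[proj(s,[p[0],p[1]+dy+o,p[2]+h]).round() for o,h in ((-.0245,.033),(.0245,.033),(.023,-.015))])
m=cv2.cvtColor(s['image'],cv2.COLOR_RGB2HSV).astype(int);m=(m[...,0]>80)&(m[...,0]<100)&(m[...,1]>100)&(m[...,2]>60)
print([(r,m[r].sum()) for r in range(240,352,6)]); print(s['image'][236:352:6,254].tolist(),p)"
```

```text
0.004 [array([254., 333.]), array([255., 231.]), array([255., 195.])]
0 [array([254., 341.]), array([255., 241.]), array([255., 202.])]
-0.003 [array([254., 346.]), array([254., 248.]), array([254., 207.])]
-0.006 [array([254., 351.]), array([254., 254.]), array([254., 212.])]
-0.009 [array([254., 356.]), array([254., 261.]), array([254., 218.])]
[(240, np.int64(2)), (246, np.int64(2)), (252, np.int64(5)), (258, np.int64(38)), (264, np.int64(61)), (270, np.int64(80)), (276, np.int64(91)), (282, np.int64(100)), (288, np.int64(105)), (294, np.int64(107)), (300, np.int64(109)), (306, np.int64(107)), (312, np.int64(107)), (318, np.int64(103)), (324, np.int64(96)), (330, np.int64(86)), (336, np.int64(72)), (342, np.int64(51)), (348, np.int64(0))]
[[0, 5, 44], [17, 52, 63], [13, 57, 59], [0, 47, 53], [1, 66, 75], [8, 74, 83], [11, 75, 85], [20, 78, 87], [13, 73, 83], [7, 72, 78], [8, 68, 82], [11, 70, 82], [12, 72, 80], [1, 72, 81], [0, 69, 75], [5, 86, 102], [19, 95, 106], [12, 93, 110], [0, 89, 100], [44, 41, 40]] [0.56372961 0.0663773  0.09526257]
```

{"name": "play_rows", "arguments": {
  "deltas": [
    {"linear":[-3,0,25],"roll":0},
    {"linear":[-3,0,45],"roll":0},
    {"linear":[-3,0,60],"roll":0},
    {"linear":[-3,0,65],"roll":0},
    {"linear":[-3,0,65],"roll":0}
  ]
}}

```text
clock: 13.1
tool_pos: [0.5635, 0.0638, 0.031]
eef_rot: [-180.0, 0.0, 90.3]
wrist_force: [-3.6, 0.2, 4.1]
grip_width: 0.568
gripper_force: 31.6
```

{"name": "play_rows", "arguments": {
  "deltas": [
    {"linear":[0,0,0],"roll":0},
    {"linear":[0,0,0],"roll":0},
    {"linear":[0,0,0],"roll":0},
    {"linear":[0,0,0],"roll":0},
    {"linear":[0,0,0],"roll":0}
  ],
  "grip": 100
}}

```text
clock: 13.72
tool_pos: [0.5634, 0.0636, 0.0298]
eef_rot: [-180.0, -0.0, 90.3]
wrist_force: [-0.0, -0.0, -0.6]
grip_width: 0.998
gripper_force: 0.0
```

{"name": "play_rows", "arguments": {
  "deltas": [
    {"linear":[0,0,-20],"roll":0},
    {"linear":[0,0,-50],"roll":0},
    {"linear":[0,0,-80],"roll":0},
    {"linear":[0,0,-100],"roll":0},
    {"linear":[0,0,-100],"roll":0}
  ]
}}

```text
clock: 14.35
tool_pos: [0.5651, 0.0636, 0.1319]
eef_rot: [179.7, 0.0, 90.3]
wrist_force: [0.2, 0.2, -0.7]
grip_width: 0.999
gripper_force: 0.0
```

```bash
python3 -c "
from h import *
go(.426,-.1515,.13,90)"
```

```text
tool d mm [-214.4 -140.2    1.9] roll 0.005 at [0.5651 0.0636 0.1319] 90.3
```

Next is the tin at (0.426, −0.1515). I'll approach with a settling call and then check for lag.

{"name": "play_rows", "arguments": {
  "deltas": [
    {"linear":[-45,-30,0],"roll":0},
    {"linear":[-95,-62,0],"roll":0},
    {"linear":[-145,-95,0],"roll":0},
    {"linear":[-190,-125,0],"roll":0},
    {"linear":[-215,-139,0],"roll":0}
  ]
}}

```text
clock: 14.98
tool_pos: [0.423, -0.1532, 0.1284]
eef_rot: [-179.9, -0.1, 90.2]
wrist_force: [0.3, -0.5, -0.2]
grip_width: 1.001
gripper_force: 0.0
```

{"name": "play_rows", "arguments": {
  "deltas": [
    {"linear":[0,0,20],"roll":0},
    {"linear":[0,0,30],"roll":0},
    {"linear":[0,0,30],"roll":0},
    {"linear":[0,0,30],"roll":0},
    {"linear":[0,0,30],"roll":0}
  ]
}}

```text
clock: 15.6
tool_pos: [0.4261, -0.152, 0.1004]
eef_rot: [179.9, 0.0, 90.3]
wrist_force: [-0.2, -0.7, -0.5]
grip_width: 1.002
gripper_force: 0.0
```

```bash
python3 -c "
from h import *
go(.426,-.1515,.009,90);s=snap('wrist');print(proj(s,[.426,-.1515,.029]))
m=cv2.cvtColor(s['image'],cv2.COLOR_RGB2HSV).astype(int);m=((m[...,0]<8)|(m[...,0]>172))&(m[...,1]>120)&(m[...,2]>60)
k,l,st,ce=cv2.connectedComponentsWithStats(m.astype(np.uint8));i=1+st[1:,4].argmax();print(st[i],ce[i],ray(s,ce[i],.029))
print(imaging.find_in('wrist','screw_tin_mid')[:1])"
```

```text
tool d mm [ 0.5 -0.1 91.4] roll 0.006 at [ 0.4261 -0.152   0.1004] 90.3
[254.16405728 204.68334723]
[ 209  159   88   84 5889] [252.58566819 200.72117507] [ 0.42484776 -0.148476    0.029     ]
[{'xyz': [0.4289, -0.1462, 0.0293], 'conf': 0.75}]
```

{"name": "play_rows", "arguments": {
  "deltas": [
    {"linear":[3,0,30],"roll":0},
    {"linear":[3,0,60],"roll":0},
    {"linear":[3,0,85],"roll":0},
    {"linear":[3,0,95],"roll":0},
    {"linear":[3,0,95],"roll":0}
  ]
}}

```text
clock: 16.32
tool_pos: [0.4253, -0.1489, 0.0047]
eef_rot: [-180.0, -0.0, 90.3]
wrist_force: [-0.2, -0.1, 0.6]
grip_width: 1.002
gripper_force: 0.0
```

{"name": "play_rows", "arguments": {
  "deltas": [
    {"linear":[0,0,0],"roll":0},
    {"linear":[0,0,0],"roll":0},
    {"linear":[0,0,0],"roll":0},
    {"linear":[0,0,0],"roll":0},
    {"linear":[0,0,0],"roll":0}
  ],
  "grip": 60,
  "grip_force": 35
}}

```text
clock: 16.95
tool_pos: [0.4265, -0.1497, 0.0064]
eef_rot: [179.9, 0.1, 90.3]
wrist_force: [-1.3, 0.4, 5.5]
grip_width: 0.741
gripper_force: 37.5
```

{"name": "play_rows", "arguments": {
  "deltas": [
    {"linear":[0,0,-25],"roll":0},
    {"linear":[0,0,-60],"roll":0},
    {"linear":[0,0,-85],"roll":0},
    {"linear":[0,0,-85],"roll":0},
    {"linear":[0,0,-85],"roll":0}
  ]
}}

```text
clock: 17.58
tool_pos: [0.4249, -0.1487, 0.0893]
eef_rot: [-180.0, -0.0, 90.3]
wrist_force: [0.0, 0.5, -1.2]
grip_width: 0.735
gripper_force: 38.8
```

```bash
python3 -c "
from h import *
go(.4356,-.324,.1,90)"
```

```text
tool d mm [-175.3    9.8  -10.7] roll 0.005 at [ 0.4249 -0.1487  0.0893] 90.3
```

{"name": "play_rows", "arguments": {
  "deltas": [
    {"linear":[-30,2,0],"roll":0},
    {"linear":[-75,5,0],"roll":0},
    {"linear":[-120,7,0],"roll":0},
    {"linear":[-160,9,0],"roll":0},
    {"linear":[-175,10,0],"roll":0}
  ]
}}

```text
clock: 18.2
tool_pos: [0.4355, -0.3254, 0.0882]
eef_rot: [-179.9, -0.1, 90.2]
wrist_force: [-0.3, -0.1, -0.7]
grip_width: 0.735
gripper_force: 38.8
```

{"name": "play_rows", "arguments": {
  "deltas": [
    {"linear":[0,0,0],"roll":0},
    {"linear":[0,0,10],"roll":0},
    {"linear":[0,0,10],"roll":0},
    {"linear":[0,0,10],"roll":0},
    {"linear":[0,0,10],"roll":0}
  ]
}}

```text
clock: 18.82
tool_pos: [0.4366, -0.3237, 0.0802]
eef_rot: [180.0, 0.0, 90.3]
wrist_force: [0.3, -0.8, -0.8]
grip_width: 0.734
gripper_force: 38.8
```

```bash
python3 -c "
from h import *
go(.4356,-.324,.013,90);s=snap('wrist','w5.png');p=manip.get_obs()['tool_pos'];print(proj(s,[.4356,-.324,.013]), [(dy,proj(s,[p[0],p[1]+dy-.032,p[2]+.024]).round(),proj(s,[p[0],p[1]+dy+.032,p[2]+.024]).round()) for dy in (0,-.005)])"
```

```text
tool d mm [-0.3 -1.  67.2] roll 0.006 at [ 0.4366 -0.3237  0.0802] 90.3
[252.98726187 207.86864561] [(0, array([254., 339.]), array([255., 214.])), (-0.005, array([254., 347.]), array([255., 226.]))]
```

View pics/w5.png

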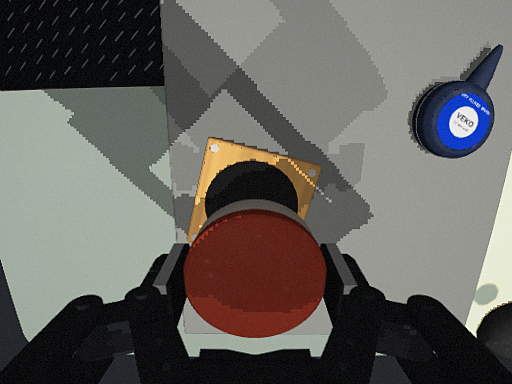

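The tin's edge rows run from about 210 to 338, so it is centred on the TCP over the large pad at about (253,205). I'll lower it.

{"name": "play_rows", "arguments": {
  "deltas": [
    {"linear":[0,-1,25],"roll":0},
    {"linear":[0,-1,45],"roll":0},
    {"linear":[0,-1,60],"roll":0},
    {"linear":[0,-1,66],"roll":0},
    {"linear":[0,-1,66],"roll":0}
  ]
}}

```text
clock: 19.5
tool_pos: [0.4358, -0.3245, 0.0147]
eef_rot: [180.0, 0.1, 90.3]
wrist_force: [-1.1, -1.9, -0.2]
grip_width: 0.736
gripper_force: 38.9
```

{"name": "play_rows", "arguments": {
  "deltas": [
    {"linear":[0,0,0],"roll":0},
    {"linear":[0,0,0],"roll":0},
    {"linear":[0,0,0],"roll":0},
    {"linear":[0,0,0],"roll":0},
    {"linear":[0,0,0],"roll":0}
  ],
  "grip": 100
}}

```text
clock: 20.12
tool_pos: [0.4353, -0.324, 0.0139]
eef_rot: [180.0, 0.0, 90.3]
wrist_force: [-0.1, -0.1, -0.3]
grip_width: 0.999
gripper_force: 0.0
```

{"name": "play_rows", "arguments": {
  "deltas": [
    {"linear":[0,0,-20],"roll":0},
    {"linear":[0,0,-50],"roll":0},
    {"linear":[0,0,-80],"roll":0},
    {"linear":[0,0,-110],"roll":0},
    {"linear":[0,0,-115],"roll":0}
  ]
}}

```text
clock: 20.75
tool_pos: [0.4367, -0.3254, 0.1314]
eef_rot: [179.8, 0.2, 90.3]
wrist_force: [-0.1, -0.9, -0.7]
grip_width: 1.003
gripper_force: 0.0
```

```bash
python3 -c "
from h import *
go(.5775,-.1025,.12,90)"
```

```text
tool d mm [222.2 141.9  11.4] roll 0.005 at [ 0.4367 -0.3254  0.1314] 90.3
```

{"name": "play_rows", "arguments": {
  "deltas": [
    {"linear":[45,28,0],"roll":-0.17},
    {"linear":[90,57,0],"roll":-0.34},
    {"linear":[135,86,10],"roll":-0.51},
    {"linear":[180,115,15],"roll":-0.68},
    {"linear":[222,141,20],"roll":-0.85}
  ]
}}

```text
clock: 21.38
tool_pos: [0.575, -0.0994, 0.107]
eef_rot: [-179.9, -0.1, 139.3]
wrist_force: [0.7, 0.5, 0.7]
grip_width: 1.001
gripper_force: 0.0
```

{"name": "play_rows", "arguments": {
  "deltas": [
    {"linear":[0,0,0],"roll":0},
    {"linear":[0,0,0],"roll":0},
    {"linear":[0,0,0],"roll":0},
    {"linear":[0,0,0],"roll":0},
    {"linear":[0,0,0],"roll":0}
  ]
}}

```text
clock: 22.0
tool_pos: [0.575, -0.1022, 0.1091]
eef_rot: [180.0, 0.0, 138.9]
wrist_force: [-0.3, -0.4, 1.1]
grip_width: 1.0
gripper_force: 0.0
```

```bash
python3 -c "
from h import *
s=snap('wrist','w6.png');print(proj(s,[.5775,-.1025,.037]))
h=cv2.cvtColor(s['image'],cv2.COLOR_RGB2HSV).astype(int)
for d in imaging.find_in('wrist','adapter_mid')[:2]: print(d,proj(s,d['xyz']))
for d in imaging.regions_of('wrist','adapter_mid')[:2]:
    q=np.argwhere(d['mask'])[:,::-1];print(d['conf'],len(q),q.mean(0),cv2.minAreaRect(np.array([ray(s,x,.03)[:2]*1000 for x in q],np.float32)))
go(.5775,-.1025,.015,139.5)"
```

```text
[255.78881467 207.56486279]
{'xyz': [0.5694, -0.0981, 0.0328], 'conf': 0.88} [253.03537024 193.96424236]
{'xyz': [0.469, -0.2971, 0.0126], 'conf': 0.26} [ 10.61367829 245.35068323]
0.65 2260 [255.70707965 198.16238938] ((574.3469848632812, -99.63563537597656), (29.507122039794922, 47.126060485839844), 47.89677047729492)
tool d mm [-2.3  0.9 94.1] roll -0.01 at [ 0.5752 -0.1017  0.1091] 138.9
```

View pics/w6.png

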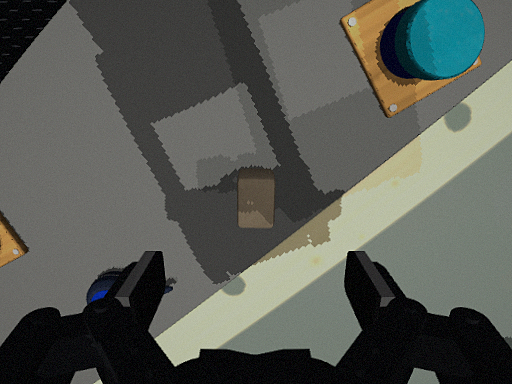

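The adapter at (256,203) is square to the fingers, and the wick at (105,290) is clear of them. I'll descend, grip and lift.

{"name": "play_rows", "arguments": {
  "deltas": [
    {"linear":[0,1,30],"roll":0},
    {"linear":[0,1,60],"roll":0},
    {"linear":[0,1,88],"roll":0},
    {"linear":[0,1,99],"roll":0},
    {"linear":[0,1,99],"roll":0}
  ]
}}

```text
clock: 22.78
tool_pos: [0.5754, -0.1004, 0.0094]
eef_rot: [-180.0, -0.1, 139.0]
wrist_force: [-0.5, 0.9, 1.2]
grip_width: 0.999
gripper_force: 0.0
```

{"name": "play_rows", "arguments": {
  "deltas": [
    {"linear":[0,0,0],"roll":0},
    {"linear":[0,0,0],"roll":0},
    {"linear":[0,0,0],"roll":0},
    {"linear":[0,0,0],"roll":0},
    {"linear":[0,0,0],"roll":0}
  ],
  "grip": 15,
  "grip_force": 40
}}

```text
clock: 23.4
tool_pos: [0.5767, -0.1009, 0.0109]
eef_rot: [180.0, 0.1, 139.0]
wrist_force: [-0.6, -0.3, 4.4]
grip_width: 0.318
gripper_force: 41.3
```

{"name": "play_rows", "arguments": {
  "deltas": [
    {"linear":[0,0,-25],"roll":0},
    {"linear":[0,0,-60],"roll":0},
    {"linear":[0,0,-105],"roll":0},
    {"linear":[0,0,-105],"roll":0},
    {"linear":[0,0,-105],"roll":0}
  ]
}}

```text
clock: 24.02
tool_pos: [0.5748, -0.1002, 0.1138]
eef_rot: [-180.0, -0.1, 139.0]
wrist_force: [-1.1, 0.0, -1.9]
grip_width: 0.32
gripper_force: 40.6
```

```bash
python3 -c "
from h import *
go(.446,.155,.115,166.6)"
```

```text
tool d mm [264.7 108.   -1.2] roll -0.482 at [ 0.5748 -0.1002  0.1138] 139.0
```

{"name": "play_rows", "arguments": {
  "deltas": [
    {"linear":[40,16,0],"roll":-0.08},
    {"linear":[95,39,0],"roll":-0.18},
    {"linear":[150,61,0],"roll":-0.28},
    {"linear":[205,84,0],"roll":-0.38},
    {"linear":[255,104,0],"roll":-0.48}
  ]
}}

```text
clock: 24.65
tool_pos: [0.4484, 0.1466, 0.1125]
eef_rot: [-179.9, -0.3, 166.7]
wrist_force: [0.0, 0.3, -2.3]
grip_width: 0.324
gripper_force: 40.5
```

{"name": "play_rows", "arguments": {
  "deltas": [
    {"linear":[0,0,10],"roll":0},
    {"linear":[0,0,20],"roll":0},
    {"linear":[0,0,20],"roll":0},
    {"linear":[0,0,20],"roll":0},
    {"linear":[0,0,20],"roll":0}
  ]
}}

```text
clock: 25.28
tool_pos: [0.4524, 0.1446, 0.0952]
eef_rot: [180.0, 0.0, 166.4]
wrist_force: [0.2, 0.2, -1.0]
grip_width: 0.32
gripper_force: 40.5
```

```bash
python3 -c "
from h import *
go(.446,.155,.019,166.6);s=snap('wrist','w7.png');print(proj(s,[.446,.155,.013]))
o=manip.get_obs();p=o['tool_pos'];y=np.radians(o['eef_rot'][2]);a=np.array([np.cos(y),np.sin(y)])
for dx in (.005,0,-.005): print(dx,[proj(s,[*(p[:2]+(dx+e)*a),p[2]+h]).round() for e,h in ((-.0215,.027),(.0215,.027),(.0215,-.005))])"
```

```text
tool d mm [ 8.7  8.6 76.2] roll -0.004 at [0.4524 0.1446 0.0952] 166.4
[265.30609493 188.86529099]
0.005 [array([254., 316.]), array([254., 228.]), array([254., 201.])]
0 [array([254., 325.]), array([254., 240.]), array([254., 211.])]
-0.005 [array([254., 334.]), array([254., 251.]), array([254., 220.])]
```

View pics/w7.png

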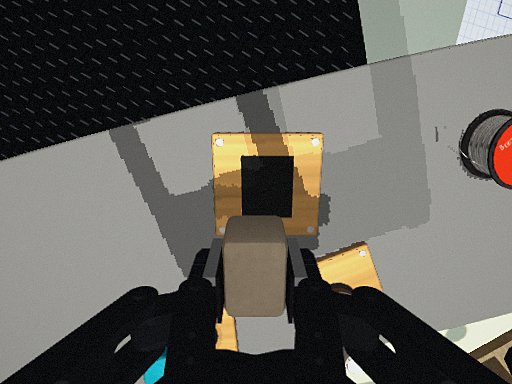

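The inlay is centred at (267,187), square to the tool, with the adapter aligned to it. I'll place it with a shift of (8, 9) mm.

{"name": "play_rows", "arguments": {
  "deltas": [
    {"linear":[8,9,15],"roll":0},
    {"linear":[8,9,45],"roll":0},
    {"linear":[8,9,68],"roll":0},
    {"linear":[8,9,76],"roll":0},
    {"linear":[8,9,76],"roll":0}
  ]
}}

```text
clock: 25.95
tool_pos: [0.4457, 0.1564, 0.019]
eef_rot: [-180.0, -0.0, 166.5]
wrist_force: [0.4, -0.2, -0.8]
grip_width: 0.32
gripper_force: 40.7
```

{"name": "play_rows", "arguments": {
  "deltas": [
    {"linear":[0,0,0],"roll":0},
    {"linear":[0,0,0],"roll":0},
    {"linear":[0,0,0],"roll":0},
    {"linear":[0,0,0],"roll":0},
    {"linear":[0,0,0],"roll":0}
  ],
  "grip": 100
}}

```text
clock: 26.58
tool_pos: [0.4461, 0.1558, 0.0189]
eef_rot: [180.0, 0.0, 166.5]
wrist_force: [0.3, -0.3, -0.2]
grip_width: 1.002
gripper_force: 0.0
```

{"name": "play_rows", "arguments": {
  "deltas": [
    {"linear":[0,0,-20],"roll":0},
    {"linear":[0,0,-60],"roll":0},
    {"linear":[0,0,-110],"roll":0},
    {"linear":[0,0,-160],"roll":0},
    {"linear":[0,0,-170],"roll":0}
  ]
}}

```text
clock: 27.2
tool_pos: [0.4489, 0.1563, 0.1933]
eef_rot: [179.8, 0.5, 166.5]
wrist_force: [0.5, -0.0, -0.9]
grip_width: 1.001
gripper_force: 0.0
```

{"name": "play_rows", "arguments": {
  "deltas": [
    {"linear":[50,0,0],"roll":0},
    {"linear":[80,0,0],"roll":0},
    {"linear":[80,0,0],"roll":0},
    {"linear":[80,0,0],"roll":0},
    {"linear":[80,0,0],"roll":0}
  ]
}}

```text
clock: 27.82
tool_pos: [0.3691, 0.1743, 0.1888]
eef_rot: [-180.0, 0.0, 166.4]
wrist_force: [-0.3, 0.6, 1.0]
grip_width: 1.0
gripper_force: 0.0
```

Run:
```python
from h import *
s=snap('top'); im=s['image'][:,:,::-1]; hsv=cv2.cvtColor(s['image'],cv2.COLOR_RGB2HSV).astype(int); H,S,V=hsv[...,0],hsv[...,1],hsv[...,2]
w=snap('wrist')
cv2.imwrite('pics/f.png',np.vstack([cv2.resize(im[140:250,95:375],(798,314),interpolation=cv2.INTER_CUBIC),cv2.copyMakeBorder(cv2.resize(w['image'][:,:,::-1],(373,280)),0,0,0,425,0)]))
T=dict(bottle=(.5565,.1895,.08),tub=(.564,.059,.061),tin=(.4356,-.324,.037),adapter=(.446,.155,.045))
for n,t in T.items(): print(n,'expected top',proj(s,t).round(1))
def f(n,m):
    t=T[n];u,v=proj(s,t).round().astype(int);r=14
    mm=np.zeros(H.shape,np.uint8); mm[v-r:v+r,u-r:u+r]=m[v-r:v+r,u-r:u+r]
    k,l,st,ce=cv2.connectedComponentsWithStats(mm); i=1+st[1:,4].argmax()
    W=np.array([ray(s,x,t[2])[:2] for x in np.argwhere(l==i)[:,::-1]],np.float32)*1000
    print(n,st[i,4],'err mm',(W.mean(0)-np.array(t[:2])*1000).round(1),cv2.minAreaRect(W)[1:])
f('bottle',(S<50)&(V>190)); f('tub',(H>80)&(H<100)&(S>100)&(V>100)); f('tin',((H<8)|(H>172))&(S>120)); f('adapter',(S<85)&(V>120)&(H>10)&(H<28)&(S>20))
print(manip.get_obs()['tool_pos'])
```

```text
bottle expected top [162.1 165.8]
tub expected top [209.  161.8]
tin expected top [344.6 197. ]
adapter expected top [178.1 205.5]
bottle 36 err mm [ 3.  -0.1] ((16.830257415771484, 17.55303955078125), 88.43544006347656)
tub 199 err mm [-0.5 -5.9] ((43.30641555786133, 45.17013168334961), 86.64945983886719)
tin 372 err mm [ 1.5 -2.4] ((60.197574615478516, 61.50973129272461), 38.630435943603516)
adapter 134 err mm [ 0.3 -0.8] ((27.584402084350586, 39.46269226074219), 76.68093872070312)
[0.36897655 0.17432858 0.18882059]
```

View pics/f.png

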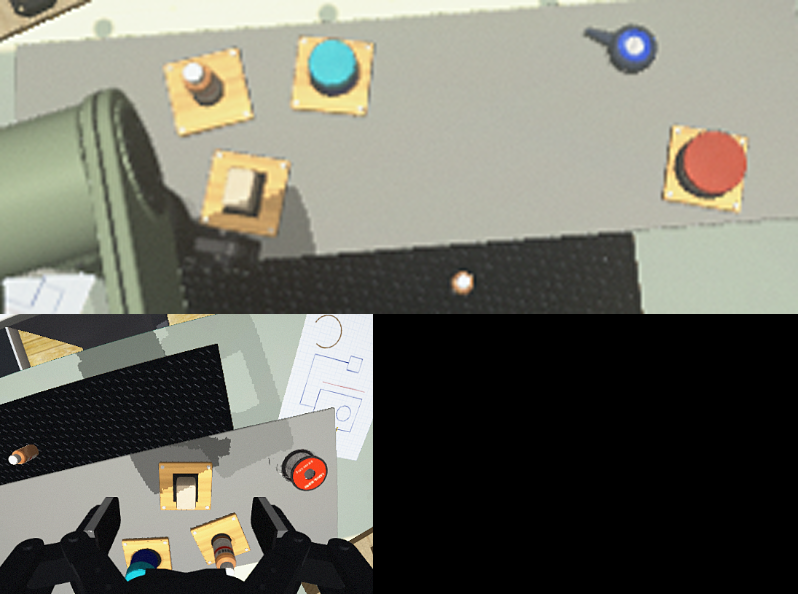

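The final view shows all four things upright on their pads, with measured offsets of 6 mm or less. The spool and wick have not moved, so I'm handing in.

```bash
python3 -c "
from h import *
print(manip.close_job())"
```

```text
the job is handed in; nothing more can be done
None
```

I handed the job in with the bottle, tub, tin and adapter upright on their own pads: by the top camera they are about 3, 6, 3 and 1 mm off centre against the 12 mm allowed. The adapter is square to its inlay and the spool and wick were left alone; no verdict was returned.

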